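Turn the key carousel and hang up the stock-room key

ROBOT

A 6-joint arm with a two-finger parallel gripper is mounted at the origin on the work surface. World frame = base frame: x ahead of the robot, y to its left, z up, the work surface at z = 0. Lengths are in m, angles in rad, forces in N, time in s.
With the tool pointing down it reaches from about 0.15 to 0.775 m from the base axis. Payload 6.1 kg.
Tool frame: the origin (TCP) lies midway between the tips of the shut fingers; the grasp point (between the pads) lies 19 mm behind it; z points along the fingers, y is the direction in which the jaws open and shut (so a half turn about z gives the same grasp; the last joint's range is limited). The gripper opens to 85 mm and grips with 20 to 120 N. Pads are 22 mm wide; open, the fingers measure 114 mm over their backs; the gripper's body (76 mm by 85 mm) begins 54 mm behind the grasp point. The pads swing forward as they close: fully open they stand 13 mm farther back than shut.
Start: joints at [1.181, 0.126, -0.04, 1.405, 0, 1.571], TCP at [0.199, 0.486, 0.231] pointing down, gripper open.
Joint ranges: [-2.72, 2.72], [-0.95, 1.95], [-1.27, 1.35], [-1.78, 2.02], [-1.46, 1.47], [-3.14, 3.14]. Speed limits (rad/s): [2.39, 2.39, 3.01, 3.14, 3.14, 3.14].

INTERFACE

Orientations are given as a unit quaternion [w, x, y, z].
In Python, from station import get_obs, cams, job gives the robot as it stands.
- The arm moves only by the tool arm_command, never from a script. Its argument "steps" is a list of rows, each a list of 5 numbers: the shift along the tool's x, y, z in mm, then the turn about the tool's z in degrees, then the closure, from 0 (fully open) to 1 (shut). In form: [[dx, dy, dz, yaw, grip], ...]. A call has exactly 10 rows; each row shifts and turns the pose as measured when the row begins, along the tool's axes as they then stand; what a row does not reach is not made up. A row lasts 1/8 s, in which the tool goes at most 62.5 mm and 10.7 degrees, less where a joint would pass 70% of its speed; a pose out of reach is approached as far as the arm can. A call with a gripper value outside its range is refused whole. The fingers move at their own pace and stop on an object; "force" is the grip in N (left out, the last holds). Time passes only in rows, so rows that do not move let the fingers close, or fill a call up. It gives the time, the measured TCP pose, the force and the opening at its end, in the units of the state.
- get_obs(): the state, without advancing time (a new reading comes with each control period).
- cams.read_camera(name): name is "scene" or "top" or "wrist"; returns a dict with "image" (400x640x3 uint8, red, green, blue), "range_z" (400x640 float32, m along the optical axis (not along the pixel's ray), 0 where there is no reading), "intrinsics" (3x3 intrinsics, pixels), "R" (3x3) and "t" (3): a world point X has camera coordinates R X + t. Camera axes: x right, y down, z forward; pixel columns grow to the right and rows downward; lengths in m; the calibration is good to about 2 mm. A picture is of the moment at which its call begins.
- job.sign_off(): hands the job in, once; it reports no verdict.
The state is a dict: "t": time; "joint_pos": joint angles; "dq": joint speeds; "joint_torque": joint torques, N m; "tool_pos": TCP position; "ee_rot": TCP orientation; "wrist_force": force on the tool from outside, world axes, zero at the start; "ft_torque": the same for the moment, N m; "finger_gap": finger opening in m.
Only numpy, scipy, OpenCV 4.12 (cv2) and the standard library are available. Lean on these libraries where they do the work, as an engineer would, in place of code of your own. Each camera call takes 0.05 s, during which the arm holds its last target. There are 200 camera calls.

TASK

Turn the key carousel by nudging it round until its one empty peg points the way the yellow arrow on its base does, with the yellow key fob still lying on the desk. Then hang the yellow fob by its hole on that peg, gently and fully home against the peg's black collar, let go of it and leave the peg still pointing along the arrow. Do not disturb the carton, the pill jar or the stamp.

Things in the scene. Friction and masses are not known exactly. Their poses are not given: they have to be found in the camera images.
- carousel: Key carousel: fixed round grey base, 164 mm across, 14 mm high, under a blue head (52 mm across, top at 188 mm) that turns about the vertical axis through this origin (centre of the base's underside). A yellow arrow on the base and its 36 mm wide, 8 mm high tongue (reaching 130 mm out) points along -x, roughly towards the robot.
- head: The turning head; origin as the carousel's, the empty peg lies towards its -x axis. Turns either way without end; even drag of 0.06 N m, stays where left, also gives way if pushed while hanging. Four equal pegs 90 degrees apart, rising outward 57 degrees above level; three carry fixed fobs with keys (blue, green, red), reaching 110 mm out from the axis and down to 100 mm above the desk.
- free_peg (a point): The empty peg, 9 mm round aluminium bar with rounded tip, on the head. z runs along it, outward and up (33 degrees from vertical); x points inward and up, y is level. Origin: where the centre of the fob's hole lies when home, 39 mm from the carousel's axis, 169 mm high. The black collar (22 mm across), the stop, ends 7 mm below the origin along z; the tip is 45 mm above it.
- free_tip (a point): Tip of the empty peg, 64 mm from the carousel's axis, 207 mm above the desk.
- front_mark (a point): Point on the carousel's base, on the line of the yellow arrow, 64 mm out from the axis and 15 mm above the desk: the empty peg points along the arrow when its tip is straight above this point.
- fob: Loose yellow key fob flat on the desk, about 50 g: plate 60 (x) x 40 (y) x 14 mm (z), brass key fixed in its -x end, reaching 69 mm from the origin (centre of the plate's underside). The key end starts roughly towards the robot. Pinch it across its width, at the hole. Hung, its axes lie along free_peg's, key end outward and down (it sags up to 20 degrees on its own).
- fob_hole (a point): Centre of the fob's hole, at half its thickness: 16 mm from the fob's origin along +x, 7 mm up. The hole is 15 mm across and goes through along z; it passes the peg only within about 20 degrees of the peg's direction, so the fob must be tilted to go on.
- carton: White medicine carton with red band, 45 x 75 x 85 mm high, loose; origin under its centre. Leave alone.
- pill_jar: Amber pill jar, 44 mm across, 75 mm high, loose; origin under its centre. Leave alone.
- stamp: Black, grey and red self-inking stamp, 60 x 30 x 72 mm high, loose; origin under its centre. Leave alone.
Things that resemble listed ones, but are neither listed nor needed, are in the scene too. There is more than one size of the fob; the one meant has the size given above. Of the things that look like the carousel, the smaller one is meant.

How it is judged:
By the outcome, as a careful person would: the job done as asked, in the order asked, and still so for the second after the job is handed in, with the robot touching nothing.
It also fails if it takes over 64 s, if anything falls off the work surface, if the arm or the gripper's body presses on something with over 40 N, if the wrist force passes 120 N, or if a joint passes its speed limit or range.

## Working session

There is one attempt and no reset: what is moved stays moved. The work goes in short steps, Python scripts to look and compute and a tool call to move; the robot and the scene stay as the last step left them, time stands still between calls to the robot, and variables do not carry over. Pictures are saved under pics/ and viewed, about 8 in all and at most 12, crops included, and the job is handed in when it is done.

Besides the shell and the picture viewer there is one more tool, called after ">>>" by a JSON object that holds its "method" and its "body", one argument or row to a line. arm_command: Moves the arm, as the interface text tells. Its arguments: {"type":"object","properties":{"steps":{"type":"array"},"force":{"type":"number"}},"required":["steps"]}

```bash
ls; mkdir -p pics
cat > h.py <<'E'
import numpy as np, cv2
from station import get_obs, cams, job
def snap(n):
    c=cams.read_camera(n); np.savez(''+n+'.npz',**c); return c
def load(n): return dict(np.load(''+n+'.npz'))
def save(img,f): cv2.imwrite('pics/'+f,cv2.cvtColor(img,cv2.COLOR_RGB2BGR))
def ray(c,u,v):
    d=np.linalg.inv(c['intrinsics'])@np.array([u,v,1.]); return -c['R'].T@c['t'], c['R'].T@d
def onplane(c,u,v,z):
    o,d=ray(c,u,v); return o+d*(z-o[2])/d[2]
def cloud(c):
    z=c['range_z']; v,u=np.mgrid[:z.shape[0],:z.shape[1]]; K=c['intrinsics']
    p=np.stack([(u-K[0,2])/K[0,0]*z,(v-K[1,2])/K[1,1]*z,z],-1)
    return (p-c['t'])@c['R']
def proj(c,X):
    p=c['intrinsics']@(c['R']@np.array(X)+c['t']); return p[:2]/p[2]
E
python3 - <<'E'
from h import *
o=get_obs(); print(o)
a=snap('top');b=snap('scene')
for c in(a,b): print(c['intrinsics'].tolist(),(-c['R'].T@c['t']).round(3),c['R'].round(2).tolist())
save(a['image'],'top1.png');save(b['image'],'scene1.png')
E
```

```text
pics
{'t': 0.0, 'joint_pos': array([ 1.18099636e+00,  1.26386055e-01, -4.06110818e-02,  1.40541224e+00,
        3.27687963e-06,  1.57079617e+00]), 'dq': array([ 0.00084964,  0.00044878,  0.00158824, -0.00017736, -0.0003153 ,
        0.00218093]), 'joint_torque': array([ 5.60541412e-04, -4.35914218e+01,  3.52923882e+01,  1.71618420e-02,
       -3.11897281e-05, -2.22470831e-06]), 'tool_pos': array([0.19934341, 0.48523421, 0.2305239 ]), 'ee_rot': array([-1.57805738e-04,  1.93668275e-01,  9.81066740e-01, -7.90936948e-04]), 'wrist_force': array([ 0.53992545, -0.01861815,  0.32354414]), 'ft_torque': array([ 0.00223907, -0.0582711 , -0.02569676]), 'finger_gap': 0.08538693000269325}
[[368.29741179638427, 0.0, 315.9098157330155], [0.0, 368.29741179638427, 193.80228359095773], [0.0, 0.0, 1.0]] [ 0.319 -0.027  0.964] [[-0.07, -1.0, -0.01], [-0.97, 0.07, -0.23], [0.23, -0.01, -0.97]]
[[443.1215752298981, 0.0, 319.3329518666203], [0.0, 443.1215752298981, 193.98797278139224], [0.0, 0.0, 1.0]] [1.123 0.328 0.846] [[-0.49, 0.87, -0.01], [0.62, 0.34, -0.71], [-0.62, -0.35, -0.7]]
```

View pics/top1.png

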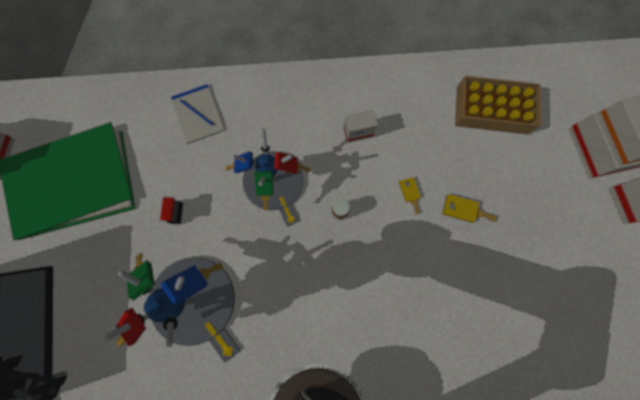

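View pics/scene1.png

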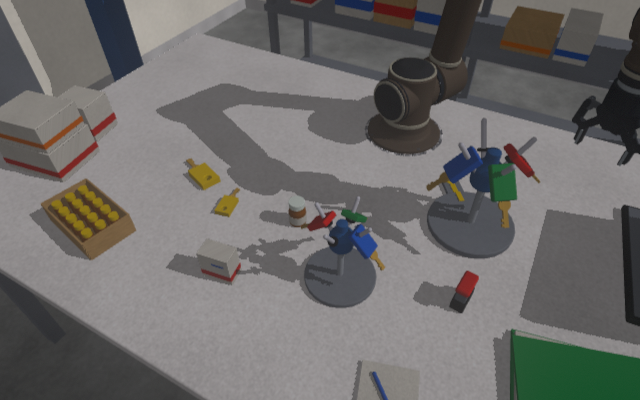

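Top view: small carousel base at about (275,180) with arrow tongue tip (289,215), its empty peg pointing away at (265,140). The larger carousel at (190,300) is the lookalike. Fob candidates are at (410,190) (smaller) and (463,208) (bigger). I'll measure both sizes.

```bash
cat > m.py <<'E'
from h import *
c=load('top'); im=c['image']; P=cloud(c)
hsv=cv2.cvtColor(im,cv2.COLOR_RGB2HSV)
m=cv2.inRange(hsv,(20,130,60),(35,255,255))
n,l,s,ce=cv2.connectedComponentsWithStats(m)
for i in range(1,n):
    if s[i,4]<40: continue
    pts=np.argwhere(l==i)[:,::-1].astype(float)
    zz=np.median(P[l==i][:,2])
    W=np.array([onplane(c,u,v,max(zz,0))[:2] for u,v in pts])
    r=cv2.minAreaRect((W*1000).astype(np.float32)); print(s[i],ce[i].round(1),'z',zz.round(3),'rect mm',np.round(r[0]),np.round(r[1]),round(r[2],1))
# points above desk clusters
Z=P[...,2]
g=((hsv[...,1]<90)&(Z>0.008)&(Z<0.02)).astype(np.uint8); 
n,l,s,ce=cv2.connectedComponentsWithStats(g)
for i in range(1,n):
    if s[i,4]<300: continue
    W=P[l==i][:,:2]; r=cv2.minEnclosingCircle((W*1000).astype(np.float32)); print('base?',ce[i].round(),r,W.mean(0))
a=cv2.resize(im[120:235,210:350],None,fx=4,fy=4,interpolation=cv2.INTER_CUBIC)
b=cv2.resize(im[160:235,380:510],None,fx=4,fy=4,interpolation=cv2.INTER_CUBIC)
h=np.zeros((460+300,560,3),np.uint8);h[:460,:560]=a;h[460:,:520]=b
save(cv2.resize(h,(442,600)),'crop1.png')
E
python3 m.py
```

```text
[468  80  13  36 324] [473.9  97.4] z 0.059 rect mm [ 763. -477.] [ 31. 104.] 76.6
[481  82  14  35 320] [487.4  99. ] z 0.058 rect mm [ 756. -512.] [ 32. 102.] 78.0
[495  83  13  36 327] [501.  100.3] z 0.058 rect mm [ 749. -547.] [ 32. 103.] 79.2
[509  85  27  37 675] [521.6 102.8] z 0.057 rect mm [ 738. -602.] [ 69. 104.] 79.1
[399 178  21  35 351] [410.  191.1] z 0.014 rect mm [ 517. -287.] [93. 41.] 11.0
[443 195  53  27 739] [463.5 208.7] z 0.019 rect mm [ 465. -431.] [133.  56.] 69.5
[262 196   7  13  52] [265.  200.7] z 0.133 rect mm [502.  84.] [14. 29.] 87.6
[280 197  14  26 106] [286.6 210.2] z 0.011 rect mm [505.  44.] [73. 15.] 18.3
[137 255   5  12  40] [138.5 260.4] z 0.167 rect mm [386. 353.] [23.  9.] 2.2
[201 264  21  14  81] [210.6 269.8] z 0.169 rect mm [359. 199.] [19. 40.] 30.0
[205 322  27  34 250] [219.2 339.9] z 0.015 rect mm [198. 225.] [96. 24.] 32.2
base? [197. 115.] ((799.900146484375, 282.6744689941406), 92.7069320678711) [0.79301771 0.28101621]
base? [251. 187.] ((571.609619140625, 119.1462173461914), 58.21057891845703) [0.57076763 0.13620042]
base? [285. 191.] ((540.0126342773438, 38.91375732421875), 77.2585220336914) [0.55367378 0.04496576]
base? [182. 267.] ((354.6163024902344, 311.05621337890625), 81.92178344726562) [0.37352734 0.31567918]
base? [ 48. 319.] ((273.171875, 654.0836181640625), 131.4913787841797) [0.27283124 0.64494055]
base? [210. 316.] ((254.4960479736328, 237.54348754882812), 112.55484771728516) [0.25205268 0.24602186]
base? [315. 384.] ((48.334083557128906, -0.3647918701171875), 101.27381134033203) [ 0.07977438 -0.00138645]
```

View pics/crop1.png

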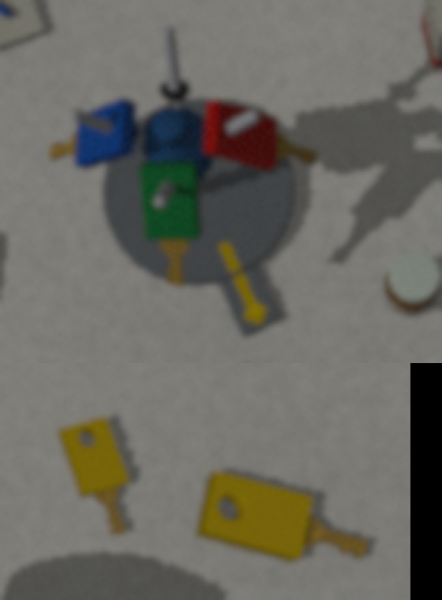

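The small fob at (410,190), about 93x41 mm, matches the listed 60x40 plate with a 99 mm overall length. The big one is 133x56 mm. The small carousel's empty peg points away from the robot, so it needs about half a turn. Next I need the axis, arrow and peg directions.

```bash
cat > m2.py <<'E'
from h import *
for n in('top','scene'):
    c=load(n); im=c['image']; P=cloud(c); hsv=cv2.cvtColor(im,cv2.COLOR_RGB2HSV)
    near=(np.hypot(P[...,0]-.575,P[...,1]-.07)<.17)&(c['range_z']>0)
    Z=P[...,2]
    t=near&(Z>.180)&(Z<.193)&(hsv[...,0]>95)&(hsv[...,0]<125)&(hsv[...,1]>100)
    r=cv2.minEnclosingCircle((P[t][:,:2]*1000).astype(np.float32)) 
    print(n,'head top',t.sum(),r)
    # base: low grey points
    y=near&(Z>.005)&(Z<.02)&(hsv[...,0]>20)&(hsv[...,0]<35)&(hsv[...,1]>130)
    W=P[y][:,:2]; mu=W.mean(0); vv=np.linalg.svd(W-mu)[2][0]; print('arrow',y.sum(),mu,'dir',np.degrees(np.arctan2(*-vv[::-1])),np.degrees(np.arctan2(*vv[::-1])))
    b=near&(Z>.0115)&(Z<.018)
    W=P[b][:,:2]
    h=cv2.convexHull((W*1000).astype(np.float32))[:,0]
    A=np.c_[2*h,np.ones(len(h))]; s=np.linalg.lstsq(A,(h**2).sum(1),rcond=None)[0]
    for _ in range(20):
        res=np.hypot(*(h-s[:2]).T)-82; w=np.abs(res)<6
        J=-(h-s[:2])/np.hypot(*(h-s[:2]).T)[:,None]
        s[:2]-=np.linalg.lstsq(J[w],res[w],rcond=None)[0]
    print('base',s[:2],w.sum(),len(h))
    q=near&(Z>.195)&(Z<.215)
    for u in [1]:
        nn,l,st,ce=cv2.connectedComponentsWithStats(q.astype(np.uint8))
        for i in range(1,nn):
            if st[i,4]>1: print('tip',ce[i].round(1),st[i,4],P[l==i].mean(0).round(3),hsv[l==i].mean(0).round())
    f=(np.hypot(P[...,0]-.517,P[...,1]+.287)<.1)&(Z>.009)&(Z<.02)&(hsv[...,0]>15)&(hsv[...,0]<35)&(hsv[...,1]>130)
    r=cv2.minAreaRect((P[f][:,:2]*1000).astype(np.float32)); print('fob',f.sum(),r)
    for k,(x,yy) in dict(jar=(0,0)).items(): pass
    o=(Z>.03)&(Z<.1)&(c['range_z']>0)&(P[...,0]>.2)&(P[...,0]<.8)&(P[...,1]>-.5)&(P[...,1]<.35)
    nn,l,st,ce=cv2.connectedComponentsWithStats(o.astype(np.uint8))
    for i in range(1,nn):
        if st[i,4]>40: print('obj',ce[i].round(),st[i,4],P[l==i].min(0).round(3),P[l==i].max(0).round(3))
E
python3 m2.py
```

```text
top head top 191 ((587.88134765625, 95.3167495727539), 29.05394172668457)
arrow 105 [0.50155781 0.04417925] dir 21.376457970180702 -158.6235420298193
base [588.07241954  78.13639928] 26 29
tip [262.5 131.7] 31 [0.645 0.074 0.203] [ 54.   3. 106.]
tip [235.1 156.3] 30 [0.592 0.135 0.203] [81. 17. 91.]
tip [288.2 156.4] 26 [0.583 0.02  0.204] [117.  11. 100.]
tip [260.5 182.1] 21 [0.53  0.082 0.205] [78. 24. 82.]
fob 381 ((507.8564453125, -313.69024658203125), (144.2721405029297, 77.7791976928711), 57.69757080078125)
obj [470. 107.] 693 [ 0.695 -0.5    0.03 ] [ 0.8   -0.434  0.065]
obj [360. 124.] 742 [ 0.681 -0.203  0.03 ] [ 0.737 -0.123  0.091]
obj [169. 209.] 401 [0.487 0.32  0.03 ] [0.547 0.35  0.077]
obj [340. 208.] 282 [ 0.467 -0.113  0.03 ] [ 0.509 -0.071  0.08 ]
obj [188. 300.] 49 [0.285 0.284 0.03 ] [0.301 0.291 0.081]
scene head top 194 ((592.5097045898438, 95.4352798461914), 27.93151092529297)
arrow 0 [nan nan] dir -180.0 0.0
base [590.24851209  75.66073309] 28 32
tip [356.8 199.7] 36 [0.534 0.081 0.202] [130.  12. 117.]
tip [317.7 205.7] 35 [0.587 0.019 0.202] [131.  12. 130.]
tip [368.  229.3] 32 [0.596 0.135 0.204] [131.  16. 108.]
tip [326.  236.1] 26 [0.65  0.073 0.205] [130.  12. 130.]
fob 343 ((512.091796875, -313.70721435546875), (146.7982635498047, 82.19407653808594), 57.821128845214844)
obj [297. 207.] 373 [ 0.471 -0.114  0.03 ] [ 0.514 -0.074  0.079]
obj [474. 209.] 163 [0.294 0.282 0.03 ] [0.307 0.3   0.099]
obj [111. 224.] 805 [ 0.7  -0.5   0.03] [ 0.8   -0.435  0.065]
obj [218. 257.] 1179 [ 0.682 -0.206  0.03 ] [ 0.739 -0.125  0.09 ]
obj [340. 262.] 107 [0.587 0.07  0.03 ] [0.598 0.083 0.091]
obj [465. 287.] 487 [0.489 0.318 0.03 ] [0.551 0.35  0.076]m2.py:11: RuntimeWarning: Mean of empty slice.
  W=P[y][:,:2]; mu=W.mean(0); vv=np.linalg.svd(W-mu)[2][0]; print('arrow',y.sum(),mu,'dir',np.degrees(np.arctan2(*-vv[::-1])),np.degrees(np.arctan2(*vv[::-1])))
  ret = um.true_divide(
```

```bash
cat > plan.py <<'E'
from h import *
from scipy.spatial.transform import Rotation as Rn
def pose():
    o=get_obs(); q=o['ee_rot']; R=Rn.from_quat([q[1],q[2],q[3],q[0]]).as_matrix()
    return np.array(o['tool_pos']),R,o
def yaw(R): return np.degrees(np.arctan2(R[1,0],R[0,0]))
def plan(wps):
    """wps: list of (x,y,z mm, yaw world deg or None, nrows); prints tool-frame rows (world-fixed tilt kept)"""
    p,R,o=pose(); print('at',(p*1000).round(1),'yaw',yaw(R).round(1),'zdir',R[:,2].round(3))
    p=p*1000
    for x,y,z,a,n in wps:
        T=np.array([x,y,z]); d=(T-p)/n; da=0 if a is None else ((a-yaw(R)+180)%360-180)/n
        if abs(da)>1e-6 and a is not None and n>1: pass
        for k in range(n):
            t=R.T@d; print([round(v) for v in t]+[round(-da,1)], end=' ')
            R=Rn.from_euler('z',da,degrees=True).as_matrix()@R
        p=T; print('|',T)
E
python3 - <<'E'
from plan import *
plan([(350,485,290,80,7),(500,420,300,45,4),(600,250,300,20.5,4),(634,114,270,20.5,5)])
E
```

```text
at [199.4 485.3 230.6] yaw 157.7 zdir [-0.001 -0.001 -1.   ]
[-20, 8, -8, np.float64(11.1)] [-18, 12, -9, np.float64(11.1)] [-15, 15, -9, np.float64(11.1)] [-12, 18, -9, np.float64(11.1)] [-9, 20, -9, np.float64(11.1)] [-5, 21, -9, np.float64(11.1)] [0, 22, -9, np.float64(11.1)] | [350 485 290]
[-9, 40, -3, np.float64(8.8)] [-3, 41, -3, np.float64(8.8)] [3, 41, -3, np.float64(8.8)] [9, 40, -3, np.float64(8.8)] | [500 420 300]
[-12, 48, 0, np.float64(6.1)] [-7, 49, 0, np.float64(6.1)] [-2, 49, 0, np.float64(6.1)] [3, 49, 0, np.float64(6.1)] | [600 250 300]
[-3, 28, 6, np.float64(-0.0)] [-3, 28, 6, np.float64(-0.0)] [-3, 28, 6, np.float64(-0.0)] [-3, 28, 6, np.float64(-0.0)] [-3, 28, 6, np.float64(-0.0)] | [634 114 270]
```

>>> {"method": "arm_command", "body": {
  "steps": [
    [-20,8,-8,10.5,0],
    [-18,12,-9,10.5,0],
    [-15,15,-9,10.5,0],
    [-12,18,-9,10.5,0],
    [-9,20,-9,10.5,0],
    [-5,21,-9,10.5,0],
    [0,22,-9,10.5,0],
    [-9,40,-3,9,1],
    [-3,41,-3,9,1],
    [3,41,-3,9,1]
  ]
}}

```text
t: 1.35
tool_pos: [0.4704, 0.4425, 0.2979]
ee_rot: [0.003, 0.888, 0.459, -0.005]
wrist_force: [-0.1, 0.1, 0.0]
finger_gap: 0.032
```

Run:
```python
from plan import *
plan([(600,250,300,20.5,5),(634,114,270,20.5,5)]); print(get_obs()['joint_pos'].round(2),get_obs()['t'])
```

```text
at [470.4 442.5 297.9] yaw 54.7 zdir [-0.006 -0.009 -1.   ]
[-16, 43, 0, np.float64(6.8)] [-11, 45, 0, np.float64(6.8)] [-6, 46, 0, np.float64(6.8)] [0, 46, 0, np.float64(6.8)] [5, 46, 0, np.float64(6.8)] | [600 250 300]
[-3, 28, 6, np.float64(-0.0)] [-3, 28, 6, np.float64(-0.0)] [-3, 28, 6, np.float64(-0.0)] [-3, 28, 6, np.float64(-0.0)] [-3, 28, 6, np.float64(-0.0)] | [634 114 270]
[ 0.76  0.4   0.46  1.64 -0.    2.94] 1.35
```

>>> {"method": "arm_command", "body": {
  "steps": [
    [-16,43,0,3,1],
    [-13,44,0,3,1],
    [-11,45,0,3,1],
    [-8,46,0,3,1],
    [-5,46,0,3,1],
    [-10,26,6,3,1],
    [-8,27,6,3,1],
    [-7,28,6,3,1],
    [-5,28,6,4,1],
    [-3,28,6,4,1]
  ]
}}

```text
t: 2.6
tool_pos: [0.6562, 0.1082, 0.2609]
ee_rot: [0.005, 0.982, 0.186, -0.01]
wrist_force: [-0.1, -0.3, 0.1]
finger_gap: 0.0002
```

Run:
```python
from plan import *
plan([(634,114,270,20.5,3),(634,114,180,20.5,6)]); print(get_obs()['joint_pos'].round(2),get_obs()['finger_gap'])
```

```text
at [656.2 108.2 260.9] yaw 21.5 zdir [-0.017 -0.014 -1.   ]
[-6, -4, -3, np.float64(0.3)] [-6, -4, -3, np.float64(0.3)] [-6, -4, -3, np.float64(0.3)] | [634 114 270]
[0, 0, 15, np.float64(-0.0)] [0, 0, 15, np.float64(-0.0)] [0, 0, 15, np.float64(-0.0)] [0, 0, 15, np.float64(-0.0)] [0, 0, 15, np.float64(-0.0)] [0, 0, 15, np.float64(-0.0)] | [634 114 180]
[ 0.17  0.43  0.43  1.59 -0.01  2.93] 0.0001744874075410717
```

>>> {"method": "arm_command", "body": {
  "steps": [
    [-6,-4,0,0.5,1],
    [-6,-4,0,0.5,1],
    [-6,-4,0,0,1],
    [0,0,14,0,1],
    [0,0,14,0,1],
    [0,0,14,0,1],
    [0,0,14,0,1],
    [0,0,14,0,1],
    [0,0,10,0,1],
    [0,0,2,0,1]
  ]
}}

```text
t: 3.85
tool_pos: [0.6303, 0.1139, 0.1739]
ee_rot: [0.005, 0.984, 0.179, -0.011]
wrist_force: [-0.3, -1.2, 0.7]
finger_gap: 0.0002
```

```bash
cat > arc.py <<'E'
from plan import *
import sys
A=np.array([590,77]); r=float(sys.argv[1])
w=[]
for s in sys.argv[2:]:
    a=np.radians(float(s)); w.append((A[0]+r*np.cos(a),A[1]+r*np.sin(a),179,20.5,1))
plan(w)
E
python3 arc.py 56 30 20 7 -6 -19 -32 -45 -58 -71 -84; python3 -c "
from plan import *
p,R,o=pose(); d=p[:2]*1000-[590,77]; print(np.hypot(*d),np.degrees(np.arctan2(d[1],d[0])),o['wrist_force'])"
```

```text
at [630.3 113.9 173.9] yaw 20.6 zdir [-0.019 -0.014 -1.   ]
[4, 11, -5, np.float64(0.1)] | [638.49742261 105.         179.        ]
[1, 10, 0, np.float64(-0.0)] | [642.62278676  96.15312803 179.        ]
[-2, 13, 0, np.float64(-0.0)] | [645.58258449  83.82468323 179.        ]
[-4, 12, 0, np.float64(-0.0)] | [645.69322614  71.14640606 179.        ]
[-7, 11, 0, np.float64(-0.0)] | [642.94904023  58.76818335 179.        ]
[-9, 9, 0, np.float64(-0.0)] | [637.49069338  47.3245212  179.        ]
[-11, 7, 0, np.float64(-0.0)] | [629.59797975  37.40202025 179.        ]
[-12, 4, 0, np.float64(-0.0)] | [619.6754788   29.50930662 179.        ]
[-13, 1, 0, np.float64(-0.0)] | [608.23181665  24.05095977 179.        ]
[-13, -2, 0, np.float64(-0.0)] | [595.85359394  21.30677386 179.        ]
54.65843986559013 42.50165997319926 [-0.28708482 -1.19527815  0.70045034]
```

>>> {"method": "arm_command", "body": {
  "steps": [
    [4,11,-5,0,1],
    [1,10,0,0,1],
    [-2,13,0,0,1],
    [-4,12,0,0,1],
    [-7,11,0,0,1],
    [-9,9,0,0,1],
    [-11,7,0,0,1],
    [-12,4,0,0,1],
    [-13,1,0,0,1],
    [-13,-2,0,0,1]
  ]
}}

```text
t: 5.1
tool_pos: [0.5947, 0.0128, 0.1827]
ee_rot: [0.005, 0.984, 0.178, -0.009]
wrist_force: [2.0, 0.5, -0.9]
finger_gap: 0.0001
```

```bash
python3 arc.py 56 -82 -92 -100 -108  -114 -119 -123 -126
python3 - <<'E'
from plan import *
p,R,o=pose(); d=p[:2]*1000-[590,77]; print(np.hypot(*d),np.degrees(np.arctan2(d[1],d[0])),o['wrist_force'])
c=snap('top'); save(cv2.resize(c['image'][100:250,200:400],None,fx=3,fy=3),'c2.png')
E
```

```text
at [594.7  12.8 182.7] yaw 20.6 zdir [-0.015 -0.012 -1.   ]
[6, -7, 4, np.float64(0.1)] | [597.79369365  21.54498815 179.        ]
[-9, -3, 0, np.float64(-0.0)] | [588.04562818  21.03411369 179.        ]
[-7, -3, 0, np.float64(-0.0)] | [580.27570205  21.85076583 179.        ]
[-6, -4, 0, np.float64(-0.0)] | [572.69504832  23.74083509 179.        ]
[-4, -4, 0, np.float64(-0.0)] | [567.22274799  25.84145437 179.        ]
[-3, -4, 0, np.float64(-0.0)] | [562.85066127  28.0212964  179.        ]
[-2, -3, 0, np.float64(-0.0)] | [559.50021404  30.0344482  179.        ]
[-2, -2, 0, np.float64(-0.0)] | [557.08402587  31.69504832 179.        ]
64.3457261426084 -85.82182527035299 [ 2.01022332  0.52455235 -0.94458956]
```

View pics/c2.png

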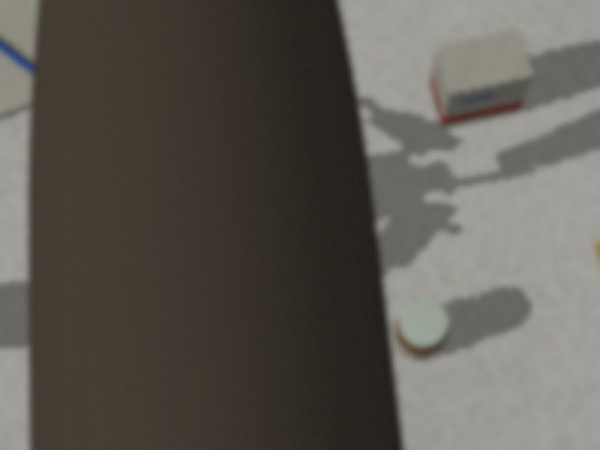

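The arm hides the carousel in this view, so nothing useful there. The probe drifted out to r=64 mm; I'll correct inward and continue.

>>> {"method": "arm_command", "body": {
  "steps": [
    [-2,-10,2,0,1],
    [-9,-5,1,0,1],
    [-9,-4,0,0,1],
    [-8,-4,0,0,1],
    [-7,-4,0,0,1],
    [-5,-4,0,0,1],
    [-4,-4,0,0,1],
    [-3,-4,0,0,1],
    [0,0,0,0,1],
    [0,0,0,0,1]
  ]
}}

```text
t: 6.4
tool_pos: [0.5308, 0.0342, 0.1807]
ee_rot: [0.005, 0.984, 0.179, -0.009]
wrist_force: [-0.4, -0.2, -0.5]
finger_gap: 0.0002
```

```bash
cat > tips.py <<'E'
from plan import *
p,R,o=pose(); d=p[:2]*1000-[590,77]; print(p,'r,ang',np.hypot(*d),np.degrees(np.arctan2(d[1],d[0])),o['wrist_force'].round(1))
for n in('top','scene'):
    c=snap(n);P=cloud(c);Z=P[...,2];near=(np.hypot(P[...,0]-.59,P[...,1]-.077)<.085)&(c['range_z']>0)
    hsv=cv2.cvtColor(c['image'],cv2.COLOR_RGB2HSV)
    q=(near&(Z>.195)&(Z<.215)).astype(np.uint8)
    nn,l,st,ce=cv2.connectedComponentsWithStats(q)
    for i in range(1,nn):
        if st[i,4]>8:
            m=P[l==i].mean(0); print(n,'tip',ce[i].round(1),st[i,4],m.round(3),'ang',np.degrees(np.arctan2(m[1]-.077,m[0]-.590)).round(1))
E
python3 tips.py
```

```text
[0.53076179 0.0341703  0.18071987] r,ang 73.09958635753111 -144.13276922866075 [-0.4 -0.2 -0.5]
scene tip [338.9 194.2] 129 [0.539 0.043 0.205] ang -146.2
scene tip [312.8 214.2] 33 [0.612 0.023 0.202] ang -67.8
scene tip [371.7 220.1] 37 [0.571 0.131 0.203] ang 109.5
scene tip [338.8 240. ] 21 [0.648 0.099 0.205] ang 20.6
```

Run:
```python
from plan import *
plan([(534,26,181,20.5,1),(534,26,250,20.5,3),(545,-150,220,11,4),(549,-281,180,11,3),(549,-281,140,11,2)])
```

```text
at [530.8  34.1 180.7] yaw 20.6 zdir [-0.016 -0.014 -1.   ]
[0, 9, 0, np.float64(0.1)] | [534  26 181]
[0, 0, -23, np.float64(-0.0)] [0, 0, -23, np.float64(-0.0)] [0, 0, -23, np.float64(-0.0)] | [534  26 250]
[-13, 42, 8, np.float64(2.4)] [-11, 43, 8, np.float64(2.4)] [-9, 43, 8, np.float64(2.4)] [-7, 43, 8, np.float64(2.4)] | [ 545 -150  220]
[-7, 43, 14, np.float64(-0.0)] [-7, 43, 14, np.float64(-0.0)] [-7, 43, 14, np.float64(-0.0)] | [ 549 -281  180]
[0, 0, 20, np.float64(-0.0)] [0, 0, 20, np.float64(-0.0)] | [ 549 -281  140]
```

>>> {"method": "arm_command", "body": {
  "steps": [
    [0,9,0,0,1],
    [0,4,-23,0,1],
    [0,0,-23,0,1],
    [0,0,-23,0,1],
    [-13,42,8,2.4,0],
    [-11,43,8,2.4,0],
    [-9,43,8,2.4,0],
    [-7,43,8,2.4,0],
    [-7,43,8,0,0],
    [-7,35,5,0,0]
  ]
}}

```text
t: 7.75
tool_pos: [0.5511, -0.243, 0.2084]
ee_rot: [0.006, 0.995, 0.095, -0.008]
wrist_force: [-0.1, -0.3, 0.2]
finger_gap: 0.0855
```

```bash
python3 tips.py
python3 - <<'E'
from plan import *
c=load('top');P=cloud(c)
p,R,o=pose(); print(p,yaw(R),R[:,2].round(3),o['joint_pos'].round(2))
c=snap('wrist'); print((-c['R'].T@c['t']).round(3),c['R'][2].round(2))
im=c['image'];save(im,'w1.png')
E
```

```text
[ 0.55111048 -0.24303933  0.20841956] r,ang 322.39349889419924 -96.92831794300541 [-0.1 -0.3  0.2]
top tip [251.5 134.1] 33 [0.642 0.098 0.202] ang 22.2
top tip [285.7 145.8] 27 [0.608 0.024 0.203] ang -70.9
top tip [237.  167.4] 26 [0.567 0.131 0.204] ang 113.2
top tip [272.2 179.7] 20 [0.533 0.057 0.205] ang -160.5
scene tip [345.  196.4] 37 [0.537 0.056 0.202] ang -158.4
scene tip [312.9 214.3] 34 [0.612 0.023 0.203] ang -67.6
scene tip [371.8 220. ] 36 [0.571 0.131 0.203] ang 109.5
scene tip [338.8 240. ] 21 [0.648 0.099 0.206] ang 20.7
[ 0.55074481 -0.24444927  0.20768467] 10.669750065209627 [-0.017 -0.014 -1.   ] [-0.41  0.28  0.1   1.4  -0.02  2.55]
[ 0.624 -0.229  0.349] [-0.29 -0.07 -0.95]
```

View pics/w1.png

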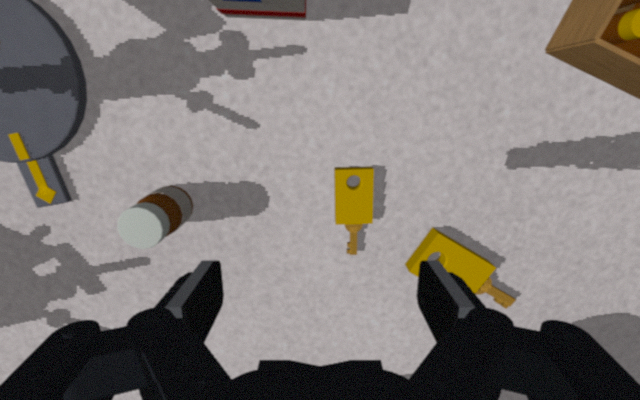

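```bash
cat > fob.py <<'E'
from plan import *
c=load('wrist');im=c['image'];hsv=cv2.cvtColor(im,cv2.COLOR_RGB2HSV)
m=cv2.inRange(hsv,(18,130,50),(35,255,255)); n,l,s,ce=cv2.connectedComponentsWithStats(m)
def W(l,i,z): return np.array([onplane(c,u,v,z)[:2]*1000 for v,u in np.argwhere(l==i)],np.float32)
for i in range(1,n):
    if s[i,4]<100: continue
    w=W(l,i,.014); r=cv2.minAreaRect(w); print(s[i],ce[i].round(),np.round(r[0]),np.round(r[1]),round(r[2],1))
    if 300<ce[i][0]<400 and 150<ce[i][1]<260:
        cs,h=cv2.findContours((l==i).astype(np.uint8),cv2.RETR_CCOMP,cv2.CHAIN_APPROX_NONE)
        for k,q in enumerate(cs):
            if h[0][k][3]>=0: mm=q[:,0].mean(0); print('hole px',mm,len(q),onplane(c,*mm,.014)*1000, onplane(c,*mm,.007)*1000)
        # plate only: erode away key
        e=cv2.morphologyEx((l==i).astype(np.uint8),cv2.MORPH_CLOSE,np.ones((15,15))); e=cv2.morphologyEx(e,cv2.MORPH_OPEN,np.ones((25,25)))
        r=cv2.minAreaRect(W(e,1,.014)); print('plate',r)
y=(m>0)&(np.arange(640)[None]<80)&(np.arange(400)[:,None]>120)&(np.arange(400)[:,None]<210)
cs=[k for k in range(1,n) if y[l==k].any()]
pts=[]
P=cloud(c)
for v,u in np.argwhere(y):
    pts.append(onplane(c,u,v,.0145 if v<163 else .0085)[:2]*1000)
pts=np.array(pts); mu=pts.mean(0); v=np.linalg.svd(pts-mu)[2][0]
print('arrow',len(pts),mu,np.degrees(np.arctan2(v[1],v[0])),'from axis',[np.degrees(np.arctan2(mu[1]-a[1],mu[0]-a[0])) for a in ((587.5,77.5),(590,77),(592,77))])
E
python3 fob.py
```

```text
[617   7  23  34 606] [629.  25.] [ 742. -498.] [26. 20.] 26.9
[  9 133  21  27 298] [ 19. 146.] [527.  55.] [26. 11.] 20.8
[ 27 160  29  44 510] [ 41. 182.] [494.  34.] [46. 21.] 11.4
[ 335  167   39   87 2270] [354. 201.] [ 521. -289.] [97. 40.] 11.8
hole px [352.81081081 180.72972973] 37 [ 553.67107049 -280.43501436   14.        ] [ 552.20542898 -281.51552309    7.        ]
plate ((537.5491333007812, -285.1406555175781), (60.82667922973633, 39.89593505859375), 11.424156188964844)
[ 406  228  109   79 2839] [458. 264.] [ 468. -431.] [138.  57.] 69.3
arrow 808 [504.58195515  45.30944338] -158.93890638146226 from axis [np.float64(-158.78272393443157), np.float64(-159.64487381339825), np.float64(-160.07354150156786)]
```

Run:
```python
from plan import *
plan([(553,-281,100,11.4,4),(553,-281,15,11.4,4),(553,-281,2,11.4,1)])
```

```text
at [ 550.8 -242.7  208.2] yaw 10.7 zdir [-0.016 -0.013 -1.   ]
[-1, 9, 27, np.float64(-0.2)] [-1, 9, 27, np.float64(-0.2)] [-1, 9, 27, np.float64(-0.2)] [-1, 9, 27, np.float64(-0.2)] | [ 553 -281  100]
[0, 0, 21, np.float64(-0.0)] [0, 0, 21, np.float64(-0.0)] [0, 0, 21, np.float64(-0.0)] [0, 0, 21, np.float64(-0.0)] | [ 553 -281   15]
[0, 0, 13, np.float64(-0.0)] | [ 553 -281    2]
```

>>> {"method": "arm_command", "body": {
  "steps": [
    [-1,9,27,-0.2,0.2],
    [-1,9,27,-0.2,0.2],
    [-1,9,27,-0.2,0.2],
    [-1,9,27,-0.2,0.2],
    [0,0,20,0,0.2],
    [0,0,18,0,0.2],
    [0,0,15,0,0.2],
    [0,0,8,0,0.2],
    [0,0,0,0,0.2],
    [0,0,0,0,0.2]
  ]
}}

```text
t: 9.15
tool_pos: [0.5546, -0.2764, 0.0382]
ee_rot: [0.006, 0.994, 0.105, -0.006]
wrist_force: [-0.3, 0.6, 0.5]
finger_gap: 0.0681
```

```bash
python3 - <<'E'
from plan import *
plan([(553,-281,2,11.4,2)]);c=snap('wrist'); print(get_obs()['wrist_force']); save(c['image'],'w2.png')
E
sed -i 's/^y=(m.*/raise SystemExit/' fob.py; python3 fob.py
```

```text
at [ 554.6 -276.4   38.2] yaw 12.0 zdir [-0.011 -0.012 -1.   ]
[-1, 2, 18, np.float64(0.3)] [-1, 2, 18, np.float64(0.3)] | [ 553 -281    2]
[ 0.04877712 -0.71300953  0.04615416]
[ 294  220   74  147 7659] [330. 278.] [ 523. -289.] [96. 40.] 12.2
[460 374  42  26 771] [478. 389.] [ 480. -398.] [20. 27.] 11.3
```

>>> {"method": "arm_command", "body": {
  "steps": [
    [-1,2,14,0.2,0.2],
    [0,3,14,0.2,0.2],
    [0,0,7,0,0.2],
    [0,0,3,0,0.25],
    [0,0,0,0,0.6],
    [0,0,0,0,0.8],
    [0,0,0,0,0.8],
    [0,0,0,0,0.8],
    [0,0,0,0,0.8],
    [0,0,0,0,0.8]
  ],
  "force": 25
}}

```text
t: 10.45
tool_pos: [0.5552, -0.2823, -0.0006]
ee_rot: [0.006, 0.995, 0.101, -0.005]
wrist_force: [-0.6, 0.1, -0.7]
finger_gap: 0.0391
```

Run:
```python
from plan import *
plan([(553,-281,2,11.4,1)]);c=snap('wrist'); print(get_obs()['wrist_force'],get_obs()['joint_pos'].round(2)); save(c['image'],'w3.png')
```

```text
at [ 555.2 -282.3   -0.6] yaw 11.6 zdir [-0.008 -0.012 -1.   ]
[-2, -2, -3, np.float64(0.2)] | [ 553 -281    2]
[ 1.01326118 -0.45923858 -0.35007595] [-0.46  0.4  -0.2   0.97 -0.01  2.48]
```

View pics/w3.png

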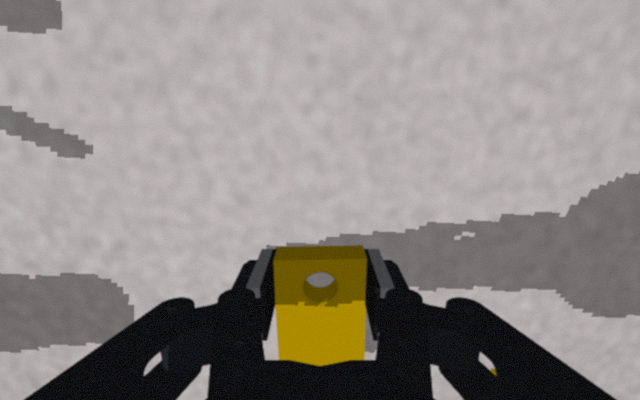

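Run:
```python
from plan import *
plan([(555,-282,120,11.4,4),(590,-180,270,11.4,5),(640,0,300,20,5),(676,170,300,20.8,5)])
```

```text
at [ 555.2 -282.3   -0.6] yaw 11.6 zdir [-0.008 -0.012 -1.   ]
[0, 0, -30, np.float64(0.0)] [0, 0, -30, np.float64(0.0)] [0, 0, -30, np.float64(0.0)] [0, 0, -30, np.float64(0.0)] | [ 555 -282  120]
[11, -18, -30, np.float64(-0.0)] [11, -18, -30, np.float64(-0.0)] [11, -18, -30, np.float64(-0.0)] [11, -18, -30, np.float64(-0.0)] [11, -18, -30, np.float64(-0.0)] | [ 590 -180  270]
[17, -33, -7, np.float64(-1.7)] [18, -33, -7, np.float64(-1.7)] [19, -32, -7, np.float64(-1.7)] [20, -32, -7, np.float64(-1.7)] [21, -31, -7, np.float64(-1.7)] | [640   0 300]
[18, -29, 0, np.float64(-0.2)] [18, -29, 0, np.float64(-0.2)] [19, -29, 0, np.float64(-0.2)] [19, -29, 0, np.float64(-0.2)] [19, -29, 0, np.float64(-0.2)] | [676 170 300]
```

>>> {"method": "arm_command", "body": {
  "steps": [
    [0,0,-10,0,0.8],
    [0,0,-25,0,0.8],
    [0,0,-30,0,0.8],
    [0,0,-30,0,0.8],
    [0,0,-30,0,0.8],
    [11,-18,-30,0,0.8],
    [11,-18,-30,0,0.8],
    [11,-18,-30,0,0.8],
    [11,-18,-30,0,0.8],
    [11,-18,-25,0,0.8]
  ]
}}

```text
t: 11.75
tool_pos: [0.5922, -0.178, 0.2808]
ee_rot: [0.006, 0.995, 0.099, -0.004]
wrist_force: [-0.2, 0.2, -1.2]
finger_gap: 0.0395
```

>>> {"method": "arm_command", "body": {
  "steps": [
    [17,-33,-7,-1.8,0.8],
    [18,-33,-7,-1.8,0.8],
    [19,-32,-7,-1.8,0.8],
    [20,-32,-7,-1.8,0.8],
    [21,-31,-7,-1.8,0.8],
    [18,-29,0,0,0.8],
    [18,-29,0,0,0.8],
    [19,-29,0,0,0.8],
    [19,-29,0,0,0.8],
    [19,-25,0,0,0.8]
  ]
}}

```text
t: 13.0
tool_pos: [0.681, 0.1776, 0.3238]
ee_rot: [0.007, 0.984, 0.178, 0.002]
wrist_force: [0.4, -0.4, -0.9]
finger_gap: 0.0395
```

Run:
```python
from plan import *
plan([(676,170,300,20.8,1)]);o=get_obs(); print(o['joint_pos'].round(3),o['finger_gap'],np.degrees(o['joint_pos'][0]))
```

```text
at [681.  177.6 323.8] yaw 20.6 zdir [ 0.006 -0.014 -1.   ]
[-7, 5, 24, np.float64(-0.2)] | [676 170 300]
[ 0.261  0.55   0.757  1.776 -0.015  3.044] 0.039515908012118975 14.965593194112877
```

Now test whether the reach limit tilts the tool.

>>> {"method": "arm_command", "body": {
  "steps": [
    [20,0,-10,0,0.8],
    [20,0,-10,0,0.8],
    [20,0,-10,0,0.8],
    [20,0,-10,0,0.8],
    [20,0,-10,0,0.8],
    [20,0,-10,0,0.8],
    [20,0,-10,0,0.8],
    [20,0,-10,0,0.8],
    [0,0,0,0,0.8],
    [0,0,0,0,0.8]
  ]
}}

```text
t: 14.25
tool_pos: [0.7431, 0.2144, 0.357]
ee_rot: [0.004, 0.983, 0.181, 0.038]
wrist_force: [-0.4, 0.4, -0.4]
finger_gap: 0.0394
```

Run:
```python
from plan import *
plan([(676,170,300,20.8,1)]);o=get_obs(); print(o['joint_pos'].round(3),o['finger_gap'],np.degrees(o['joint_pos'][0]))
```

```text
at [743.1 214.4 357. ] yaw 20.9 zdir [ 0.076  0.006 -0.997]
[-83, 16, 52, np.float64(0.1)] | [676 170 300]
[ 0.287  0.823  1.346  2.02  -0.016  3.065] 0.03935510815313934 16.445107812753324
```

Works: with joints 3 and 4 saturated the tool leans outward (4.4° so far). Pushing upward while saturated should increase the lean.

>>> {"method": "arm_command", "body": {
  "steps": [
    [10,2,-45,0,0.8],
    [10,2,-45,0,0.8],
    [10,2,-45,0,0.8],
    [10,2,-45,0,0.8],
    [10,2,-45,0,0.8],
    [10,2,-45,0,0.8],
    [10,2,-45,0,0.8],
    [10,2,-45,0,0.8],
    [0,0,0,0,0.8],
    [0,0,0,0,0.8]
  ]
}}

```text
t: 15.5
tool_pos: [0.6552, 0.1831, 0.5677]
ee_rot: [-0.009, 0.967, 0.179, 0.179]
wrist_force: [-0.0, 0.1, -0.0]
finger_gap: 0.0395
```

Run:
```python
from plan import *
plan([(676,170,300,20.8,1)]);o=get_obs(); print(o['joint_pos'].round(3),o['finger_gap'],np.degrees(o['joint_pos'][0]))
```

```text
at [655.2 183.1 567.7] yaw 21.4 zdir [ 0.343  0.082 -0.936]
[-80, 7, 256, np.float64(0.6)] | [676 170 300]
[ 0.279  0.535  1.345  2.021 -0.016  3.053] 0.03952018058080984 15.998589988141227
```

>>> {"method": "arm_command", "body": {
  "steps": [
    [-5,0,-45,0,0.8],
    [-5,0,-45,0,0.8],
    [-5,0,-45,0,0.8],
    [-5,0,-45,0,0.8],
    [-5,0,-45,0,0.8],
    [0,0,-30,0,0.8],
    [0,0,0,0,0.8],
    [0,0,0,0,0.8],
    [0,0,0,0,0.8],
    [0,0,0,0,0.8]
  ]
}}

```text
t: 16.75
tool_pos: [0.5531, 0.1537, 0.7034]
ee_rot: [-0.019, 0.943, 0.175, 0.284]
wrist_force: [-0.6, 0.5, -0.3]
finger_gap: 0.0395
```

Run:
```python
from plan import *
p,R,o=pose(); print(p,R.round(3).tolist(),np.degrees(np.arccos(-R[2,2])),yaw(R)); print(o['joint_pos'].round(3),o['finger_gap'],np.degrees(o['joint_pos'][0]))
```

```text
[0.55309244 0.15370626 0.70343114] [[0.778, 0.341, 0.528], [0.319, -0.938, 0.136], [0.542, 0.063, -0.838]] 33.04314304483169 22.28090867688417
[ 0.279  0.32   1.346  2.021 -0.015  3.049] 0.03950654707786849 15.97423724201823
```

```bash
cat > hang.py <<'E'
from plan import *
DIR=np.radians(-159.2); AX=np.array([590,77,0.])
d=np.array([np.cos(DIR),np.sin(DIR),0]); u=np.array([*(np.sin(np.radians(33))*d[:2]),np.cos(np.radians(33))])
O=AX+39*d+[0,0,169]
HT=np.array([-1.5,0,-7.6])
def tcp(s,R): return O+s*u-R@HT
E
python3 - <<'E'
from hang import *
c=load('wrist')
im=c['image'];hsv=cv2.cvtColor(im,cv2.COLOR_RGB2HSV)
# pose at w3 time
q=[.995,.101,-.005,.006]; R=Rn.from_quat(q).as_matrix(); p=np.array([555.2,-282.3,-.6])
for uv in [(321,287),(273,247),(365,247),(320,247)]: 
    X=onplane(c,*uv,.014)*1000; print(uv,X.round(1),(R.T@(X-p)).round(1))
p,R,o=pose()
print('O',O,'u',u,'tip',O+45*u)
t=tcp(80,R); print(t)
plan([(470,60,480,None,6),(*t,None,7)])
E
```

```text
(321, 287) [ 552.7 -282.8   14. ] [ -2.7   0.1 -14.6]
(273, 247) [ 567.4 -259.2   14. ] [ 16.4 -20.  -15. ]
(365, 247) [ 574.9 -297.1   14. ] [ 16.2  18.6 -14.6]
(320, 247) [ 571.2 -278.5   14. ] [ 16.3  -0.3 -14.8]
O [553.54179862  63.15082847 169.        ] u [-0.50914255 -0.19340511  0.83867057] tip [530.63038368  54.44759837 206.74017556]
[517.9911399   49.1866728  230.53531417]
at [553.1 153.7 703.4] yaw 22.3 zdir [ 0.528  0.136 -0.838]
[-36, 8, 22, 0] [-36, 8, 22, 0] [-36, 8, 22, 0] [-36, 8, 22, 0] [-36, 8, 22, 0] [-36, 8, 22, 0] | [470  60 480]
[-14, 2, 33, 0] [-14, 2, 33, 0] [-14, 2, 33, 0] [-14, 2, 33, 0] [-14, 2, 33, 0] [-14, 2, 33, 0] [-14, 2, 33, 0] | [517.9911399   49.1866728  230.53531417]
```

>>> {"method": "arm_command", "body": {
  "steps": [
    [-36,8,22,0,0.8],
    [-36,8,22,0,0.8],
    [-36,8,22,0,0.8],
    [-36,8,22,0,0.8],
    [-36,8,22,0,0.8],
    [-36,8,22,0,0.8],
    [-14,2,33,0,0.8],
    [-14,2,33,0,0.8],
    [0,0,0,0,0.8],
    [0,0,0,0,0.8]
  ]
}}

```text
t: 18.0
tool_pos: [0.5041, 0.0656, 0.4333]
ee_rot: [-0.02, 0.943, 0.175, 0.282]
wrist_force: [0.2, -0.2, -1.1]
finger_gap: 0.0394
```

```bash
sed -i 's/-1.5,0,-7.6/-2.5,0,-7.6/' hang.py
python3 - <<'E'
from hang import *
p,R,o=pose(); print(p,R.round(3).tolist(),np.degrees(np.arccos(-R[2,2])),yaw(R),o['joint_pos'].round(2)); t=tcp(95,R)
print(np.degrees(np.arccos(-R[:,2]@u)))
plan([(*t,None,6)])
E
```

```text
[0.50410162 0.06557832 0.43327884] [[0.779, 0.341, 0.526], [0.319, -0.938, 0.135], [0.539, 0.062, -0.84]] 32.88614871398842 22.22924345076138 [ 0.07 -0.31 -0.13  1.18  0.1   2.88]
3.4539932687709087
at [504.1  65.6 433.3] yaw 22.2 zdir [ 0.526  0.135 -0.84 ]
[-17, 1, 27, 0] [-17, 1, 27, 0] [-17, 1, 27, 0] [-17, 1, 27, 0] [-17, 1, 27, 0] [-17, 1, 27, 0] | [511.11792184  46.60342046 243.6401776 ]
```

>>> {"method": "arm_command", "body": {
  "steps": [
    [-17,1,27,0,0.8],
    [-17,1,27,0,0.8],
    [-17,1,27,0,0.8],
    [-17,1,27,0,0.8],
    [-17,1,27,0,0.8],
    [-17,1,27,0,0.8],
    [0,0,0,0,0.8],
    [0,0,0,0,0.8],
    [0,0,0,0,0.8],
    [0,0,0,0,0.8]
  ]
}}

```text
t: 19.25
tool_pos: [0.5243, 0.0516, 0.2633]
ee_rot: [-0.018, 0.938, 0.176, 0.296]
wrist_force: [0.1, -0.6, -0.6]
finger_gap: 0.0393
```

Run:
```python
from hang import *
p,R,o=pose(); t=tcp(95,R)
print(np.degrees(np.arccos(-R[:,2]@u)))
plan([(*t,None,1)])
c=snap('wrist'); im=c['image'].copy()
for s in (0,45): 
    x=proj(c,(O+s*u)/1000); print('peg s',s,x); cv2.circle(im,tuple(int(v) for v in x),4,(255,0,0),1)
h=(p*1000+R@HT)/1000; x=proj(c,h); print('hole',x); cv2.circle(im,tuple(int(v) for v in x),3,(0,255,0),1)
save(im,'w4.png')
```

```text
3.998570812419885
at [524.3  51.6 263.3] yaw 22.8 zdir [ 0.55   0.139 -0.824]
[-23, -1, 8, 0] | [511.25827917  46.63335658 243.82213668]
peg s 0 [310.50470845 242.21266659]
peg s 45 [313.27733008 267.81445109]
hole [320.38028028 279.73545604]
```

View pics/w4.png

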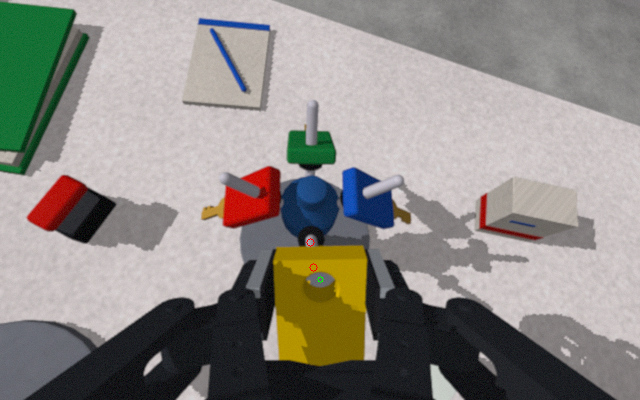

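The collar ring at (310,237) sits where I predicted the peg's home point (310,242), and the hole at (320,281) matches my prediction (320,280). Next I align on the peg axis above the tip.

Run:
```python
from hang import *
p,R,o=pose()
plan([(*tcp(75,R),None,2),(*tcp(60,R),None,2)])
```

```text
at [524.3  51.6 263.3] yaw 22.8 zdir [ 0.55   0.139 -0.823]
[-11, -1, 14, 0] [-11, -1, 14, 0] | [521.44206865  50.50099322 227.04972437]
[0, 0, 7, 0] [0, 0, 7, 0] | [529.07920696  53.40206992 214.46966585]
```

>>> {"method": "arm_command", "body": {
  "steps": [
    [-11,-1,10,0,0.8],
    [-11,-1,10,0,0.8],
    [-2,0,7,0,0.8],
    [0,0,0,0,0.8],
    [0,0,0,0,0.8],
    [0,0,0,0,0.8],
    [0,0,0,0,0.8],
    [0,0,0,0,0.8],
    [0,0,0,0,0.8],
    [0,0,0,0,0.8]
  ]
}}

```text
t: 20.55
tool_pos: [0.5199, 0.0494, 0.2253]
ee_rot: [-0.018, 0.938, 0.176, 0.297]
wrist_force: [0.1, -0.0, -0.8]
finger_gap: 0.0394
```

```bash
cat > st.py <<'E'
from hang import *
import sys
p,R,o=pose(); h=p*1000+R@HT-O; s=h@u; e=h-s*u
print('s',s.round(1),'lateral err tool axes',(R.T@e).round(1),'tilt',np.degrees(np.arccos(-R[:,2]@u)).round(1),'F',o['wrist_force'].round(1),'gap',o['finger_gap'].round(4),'t',o['t'],'u in tool',(R.T@u).round(3))
for v in sys.argv[1:]: plan([(*tcp(float(v),R),None,1)])
E
python3 st.py 55
```

```text
Traceback (most recent call last):
  File "st.py", line 4, in <module>
    print('s',s.round(1),'lateral err tool axes',(R.T@e).round(1),'tilt',np.degrees(np.arccos(-R[:,2]@u)).round(1),'F',o['wrist_force'].round(1),'gap',o['finger_gap'].round(4),'t',o['t'],'u in tool',(R.T@u).round(3))
                                                                                                                                                       ^^^^^^^^^^^^^^^^^^^^^
AttributeError: 'float' object has no attribute 'round'
```

```bash
sed -i "s/o\['finger_gap'\].round(4)/round(o['finger_gap'],4)/" st.py; python3 st.py 55
python3 - <<'E'
from hang import *
c=snap('wrist'); w=c['image'][200:350,240:400]; 
s=snap('scene'); x=proj(s,(O+45*u)/1000).astype(int); print(x)
v=s['image'][x[1]-75:x[1]+75,x[0]-80:x[0]+80]
save(cv2.resize(np.hstack([w,v]),None,fx=2.5,fy=2.5,interpolation=cv2.INTER_CUBIC),'c5.png')
E
```

```text
s 74.5 lateral err tool axes [-2.5  0.4 -0. ] tilt 4.0 F [ 0.1 -0.  -0.8] gap 0.0394 t 20.55 u in tool [ 0.023  0.066 -0.998]
at [519.9  49.4 225.3] yaw 22.8 zdir [ 0.55   0.139 -0.823]
[2, -2, 20, 0] | [531.62666463  54.36944679 210.27863758]
[345 192]
```

View pics/c5.png

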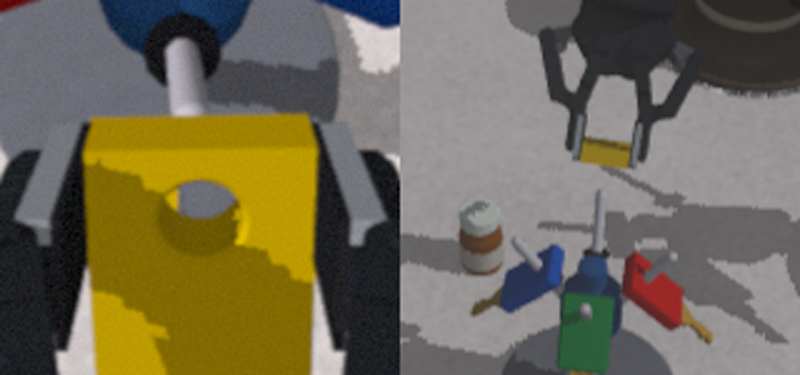

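>>> {"method": "arm_command", "body": {
  "steps": [
    [2,-1,5,0,0.8],
    [1,-1,6,0,0.8],
    [0,0,6,0,0.8],
    [0,0,6,0,0.8],
    [0,0,0,0,0.8],
    [0,0,0,0,0.8],
    [0,0,0,0,0.8],
    [0,0,0,0,0.8],
    [0,0,0,0,0.8],
    [0,0,0,0,0.8]
  ]
}}

```text
t: 21.9
tool_pos: [0.5351, 0.0559, 0.2065]
ee_rot: [-0.018, 0.938, 0.176, 0.297]
wrist_force: [0.7, 0.2, -0.0]
finger_gap: 0.0394
```

```bash
python3 st.py 30
python3 - <<'E'
from hang import *
c=snap('wrist'); w=c['image'][200:350,240:400]; 
s=snap('scene'); x=proj(s,(O+45*u)/1000).astype(int)
v=s['image'][x[1]-50:x[1]+50,x[0]-53:x[0]+53]
f=lambda a:cv2.resize(a,(400,375),interpolation=cv2.INTER_CUBIC)
save(np.hstack([f(w),f(v)]),'c6.png')
E
```

```text
s 49.8 lateral err tool axes [ 1.1 -0.1  0. ] tilt 4.0 F [ 0.7  0.2 -0. ] gap 0.0394 t 21.9 u in tool [ 0.022  0.066 -0.998]
at [535.1  55.9 206.5] yaw 22.8 zdir [ 0.55   0.139 -0.823]
[-2, -1, 20, 0] | [544.35415243  59.20433677 189.31043153]
```

View pics/c6.png

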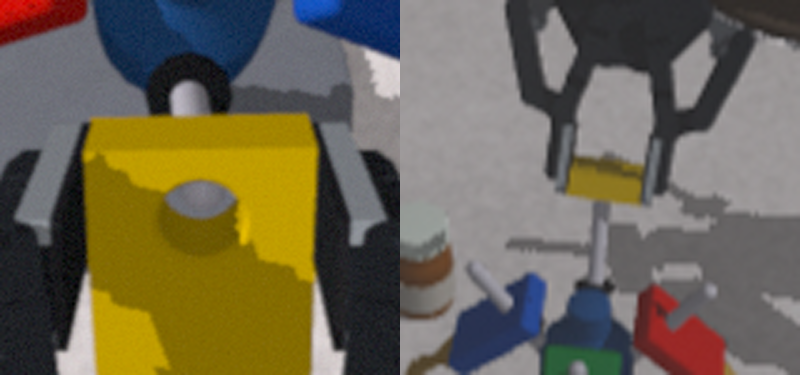

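Left crop: peg tip shows in the hole at (200,200), centred. Right crop: peg runs straight under the plate. Descending.

>>> {"method": "arm_command", "body": {
  "steps": [
    [-1,0,4,0,0.8],
    [0,-1,4,0,0.8],
    [0,0,4,0,0.8],
    [0,0,4,0,0.8],
    [0,0,3,0,0.8],
    [0,0,0,0,0.8],
    [0,0,0,0,0.8],
    [0,0,0,0,0.8],
    [0,0,0,0,0.8],
    [0,0,0,0,0.8]
  ]
}}

```text
t: 23.25
tool_pos: [0.5451, 0.0594, 0.1889]
ee_rot: [-0.018, 0.938, 0.176, 0.296]
wrist_force: [-0.1, 0.6, -0.3]
finger_gap: 0.0393
```

```bash
python3 st.py 10; python3 tips.py | grep scene
```

```text
s 29.2 lateral err tool axes [0.4 0.1 0. ] tilt 4.0 F [-0.1  0.6 -0.3] gap 0.0393 t 23.25 u in tool [ 0.022  0.066 -0.998]
at [545.1  59.4 188.9] yaw 22.8 zdir [ 0.55   0.139 -0.824]
[-1, -1, 19, 0] | [554.53541552  63.07273618 172.53514147]
scene tip [345.7 198.9] 303 [0.545 0.061 0.204] ang -161.0
scene tip [312.9 214.3] 34 [0.612 0.023 0.203] ang -67.6
scene tip [371.8 220. ] 36 [0.571 0.131 0.203] ang 109.5
scene tip [338.8 240. ] 21 [0.648 0.099 0.205] ang 20.6
```

>>> {"method": "arm_command", "body": {
  "steps": [
    [0,0,4,0,0.8],
    [-1,-1,4,0,0.8],
    [0,0,4,0,0.8],
    [0,0,4,0,0.8],
    [0,0,3,0,0.8],
    [0,0,0,0,0.8],
    [0,0,0,0,0.8],
    [0,0,0,0,0.8],
    [0,0,0,0,0.8],
    [0,0,0,0,0.8]
  ]
}}

```text
t: 24.6
tool_pos: [0.5551, 0.0629, 0.1713]
ee_rot: [-0.018, 0.938, 0.176, 0.296]
wrist_force: [-0.8, -0.1, -0.4]
finger_gap: 0.0395
```

```bash
python3 st.py 0
```

```text
s 8.7 lateral err tool axes [-0.3  0.3  0. ] tilt 4.0 F [-0.8 -0.1 -0.4] gap 0.0395 t 24.6 u in tool [ 0.022  0.066 -0.998]
at [555.1  62.9 171.3] yaw 22.8 zdir [ 0.55   0.139 -0.824]
[0, -1, 9, 0] | [559.62554289  65.00723862 164.14698063]
```

>>> {"method": "arm_command", "body": {
  "steps": [
    [0,0,2,0,0.8],
    [0,0,2,0,0.8],
    [0,-0.5,1.5,0,0.8],
    [0,0,1,0,0.8],
    [0,0,0,0,0.8],
    [0,0,0,0,0.8],
    [0,0,0,0,0.8],
    [0,0,0,0,0.8],
    [0,0,0,0,0.8],
    [0,0,0,0,0.8]
  ]
}}

```text
t: 25.85
tool_pos: [0.5588, 0.0644, 0.1656]
ee_rot: [-0.018, 0.938, 0.176, 0.296]
wrist_force: [0.6, -0.4, -0.7]
finger_gap: 0.0394
```

```bash
python3 st.py 0
```

```text
s 1.8 lateral err tool axes [-0.1  0.3  0. ] tilt 4.0 F [ 0.6 -0.4 -0.7] gap 0.0394 t 25.85 u in tool [ 0.022  0.066 -0.998]
at [558.8  64.4 165.6] yaw 22.8 zdir [ 0.55   0.139 -0.824]
[0, 0, 2, 0] | [559.62631361  65.0065867  164.14769758]
```

>>> {"method": "arm_command", "body": {
  "steps": [
    [0,0,1,0,0.8],
    [0,0,0,0,0.8],
    [0,0,1,0,0.8],
    [0,0,0,0,0.8],
    [0,0,0,0,0.8],
    [0,0,0,0,0.8],
    [0,0,0,0,0.8],
    [0,0,0,0,0.8],
    [0,0,0,0,0.8],
    [0,0,0,0,0.8]
  ]
}}

```text
t: 27.1
tool_pos: [0.5594, 0.0645, 0.1651]
ee_rot: [-0.018, 0.938, 0.176, 0.297]
wrist_force: [-3.1, -0.8, 1.5]
finger_gap: 0.0388
```

```bash
python3 st.py 0
```

```text
s 1.0 lateral err tool axes [0.2 0.5 0. ] tilt 4.0 F [-3.1 -0.8  1.5] gap 0.0388 t 27.1 u in tool [ 0.023  0.067 -0.998]
at [559.4  64.5 165.1] yaw 22.8 zdir [ 0.551  0.139 -0.823]
[0, -1, 1, 0] | [559.63004461  65.00463883 164.15163451]
```

Collar contact at s≈1 mm with about 3.5 N. One more light press, then release.

>>> {"method": "arm_command", "body": {
  "steps": [
    [0,-0.5,1,0,0.8],
    [0,0,0,0,0.8],
    [0,0,0,0,0.55],
    [0,0,0,0,0.5],
    [0,0,0,0,0.45],
    [0,0,0,0,0.4],
    [0,0,0,0,0.35],
    [0,0,0,0,0.3],
    [0,0,0,0,0.3],
    [0,0,0,0,0.3]
  ]
}}

```text
t: 28.35
tool_pos: [0.5602, 0.0649, 0.1647]
ee_rot: [-0.018, 0.938, 0.176, 0.297]
wrist_force: [-0.6, 0.4, -0.8]
finger_gap: 0.0597
```

```bash
python3 st.py; python3 tips.py | grep -v top
python3 - <<'E'
from hang import *
c=load('scene'); w=snap('wrist')['image'][180:380,200:440]; x=proj(c,O/1000).astype(int)
v=c['image'][x[1]-50:x[1]+50,x[0]-60:x[0]+60]
f=lambda a:cv2.resize(a,(400,333),interpolation=cv2.INTER_CUBIC)
save(np.hstack([f(w),f(v)]),'c7.png')
E
```

```text
s 0.2 lateral err tool axes [0.7 0.3 0. ] tilt 4.1 F [-0.6  0.4 -0.8] gap 0.0597 t 28.35 u in tool [ 0.023  0.067 -0.997]
[0.56015237 0.06487115 0.16473177] r,ang 32.21785050294315 -157.88518787646618 [-0.6  0.4 -0.8]
scene tip [327.6 197.1] 76 [0.558 0.027 0.205] ang -122.1
scene tip [345.4 196.6] 38 [0.537 0.057 0.202] ang -159.1
scene tip [366.9 199.2] 112 [0.527 0.1   0.207] ang 159.7
scene tip [312.6 213.9] 32 [0.612 0.022 0.203] ang -68.0
scene tip [371.6 220.3] 38 [0.571 0.131 0.203] ang 108.9
scene tip [338.4 239.9] 20 [0.648 0.098 0.205] ang 20.0
```

View pics/c7.png

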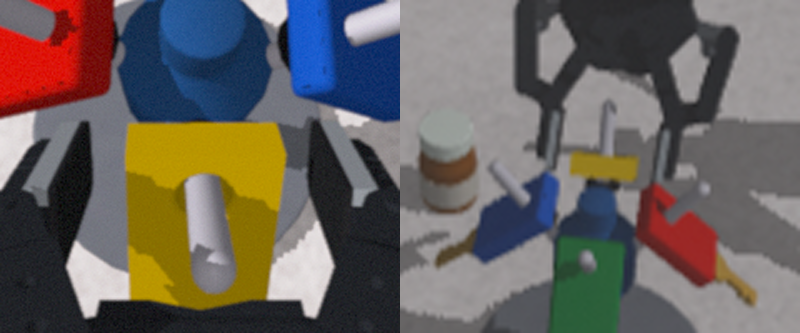

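Fob hangs on the peg with both fingers clear of it. Retreating along the peg.

>>> {"method": "arm_command", "body": {
  "steps": [
    [0,0,-6,0,0.3],
    [0,0.5,-8,0,0.3],
    [0,1,-10,0,0.3],
    [0,1,-12,0,0.3],
    [0,1,-12,0,0.3],
    [0,0,-15,0,0.3],
    [0,0,-20,0,0.3],
    [-10,0,-20,0,0.3],
    [-20,0,-20,0,0.3],
    [-20,0,-20,0,0.3]
  ]
}}

```text
t: 29.75
tool_pos: [0.4396, 0.0243, 0.263]
ee_rot: [-0.017, 0.938, 0.177, 0.299]
wrist_force: [0.9, -0.7, -0.3]
finger_gap: 0.0598
```

>>> {"method": "arm_command", "body": {
  "steps": [
    [-20,15,-20,0,0.3],
    [-20,25,-20,0,0.3],
    [-20,25,-20,0,0.3],
    [-20,25,-20,0,0.3],
    [-20,25,-20,0,0.3],
    [0,25,-20,0,0.3],
    [0,25,0,0,0.3],
    [0,0,0,0,0.3],
    [0,0,0,0,0.3],
    [0,0,0,0,0.3]
  ]
}}

```text
t: 31.0
tool_pos: [0.3453, -0.1827, 0.3274]
ee_rot: [-0.012, 0.936, 0.177, 0.304]
wrist_force: [0.1, 0.5, -0.2]
finger_gap: 0.0598
```

```bash
python3 tips.py; python3 m2.py 2>/dev/null| grep obj
python3 - <<'E'
from hang import *
o=[]
for n in('top','scene'):
    c=load(n); x=proj(c,O/1000).astype(int); P=cloud(c); hsv=cv2.cvtColor(c['image'],cv2.COLOR_RGB2HSV)
    k=(hsv[...,0]>18)&(hsv[...,0]<35)&(hsv[...,1]>130)&(np.linalg.norm(P-O/1000,axis=-1)<.04)
    X=P[k]*1000-O; print(n,'fob plate pts',k.sum(),'along-u min/med/max',np.percentile(X@u,[2,50,98]).round(1))
    v=c['image'][x[1]-50:x[1]+50,x[0]-60:x[0]+60]; o.append(cv2.resize(v,(400,333),interpolation=cv2.INTER_CUBIC))
save(np.hstack(o),'c8.png')
E
```

```text
[ 0.3452733  -0.18270819  0.32741381] r,ang 356.84660398168745 -133.2988412152303 [ 0.1  0.5 -0.2]
top tip [251.3 133.6] 30 [0.642 0.098 0.204] ang 22.2
top tip [285.9 145.9] 28 [0.608 0.024 0.204] ang -71.6
top tip [236.7 167.2] 28 [0.567 0.132 0.204] ang 112.5
top tip [271.8 179.6] 20 [0.533 0.058 0.205] ang -161.1
scene tip [345.2 196.5] 36 [0.537 0.056 0.202] ang -158.8
scene tip [312.8 214. ] 33 [0.612 0.023 0.203] ang -68.0
scene tip [371.6 220.3] 38 [0.571 0.131 0.202] ang 109.0
scene tip [338.6 239.9] 21 [0.648 0.098 0.205] ang 20.2
obj [470. 106.] 696 [ 0.696 -0.5    0.03 ] [ 0.8   -0.435  0.065]
obj [360. 124.] 744 [ 0.681 -0.203  0.03 ] [ 0.738 -0.123  0.091]
obj [169. 209.] 400 [0.487 0.319 0.03 ] [0.547 0.35  0.077]
obj [340. 208.] 281 [ 0.467 -0.113  0.031] [ 0.508 -0.071  0.08 ]
obj [188. 300.] 48 [0.285 0.284 0.03 ] [0.301 0.291 0.082]
obj [297. 207.] 367 [ 0.469 -0.116  0.031] [ 0.514 -0.074  0.079]
obj [474. 209.] 165 [0.293 0.282 0.03 ] [0.306 0.3   0.1  ]
obj [111. 224.] 797 [ 0.699 -0.5    0.03 ] [ 0.8   -0.436  0.066]
obj [218. 257.] 1182 [ 0.683 -0.207  0.03 ] [ 0.741 -0.124  0.09 ]
obj [465. 287.] 482 [0.491 0.318 0.03 ] [0.551 0.35  0.075]
top fob plate pts 343 along-u min/med/max [ 1.6  7.5 13.7]
scene fob plate pts 136 along-u min/med/max [-5.3  5.8 12.4]
```

View pics/c8.png

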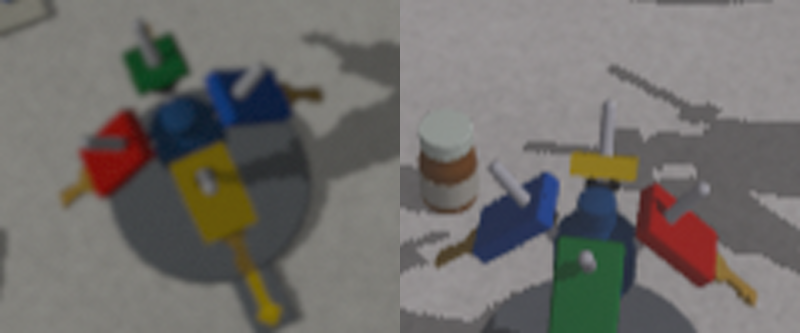

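The fob's top face lies about 7 mm along the peg from the home point, which is half its thickness, so it is home. The peg points at about -159.7° and the arrow at about -159.2°, and the bystander objects are unmoved.

```bash
python3 -c "
from station import job; print(job.sign_off())"
```

```text
the job is handed in; nothing more can be done
None
```

The yellow fob hangs on the empty peg, home against the collar and released, with the peg pointing along the arrow. I handed the job in at about 31 s of the 64 s allowed.

- **Turning:** I nudged the head about 155° clockwise with the shut fingers while the small fob still lay on the desk.
- **Tilting:** The moves allow no direct tilt, so I gripped the fob at its hole and pushed the arm against its reach limit. That leaned the tool 33°, enough to thread the fob onto the peg.
- **Seating:** I lowered it until it met the collar with about 3.5 N on the wrist, gave one more 1 mm press, opened the fingers and backed off along the peg.

Last checks:
- **Direction:** The peg reads about -159.7° against about -159.2° for the arrow. The measurements scatter by about 0.5–1°, and the head turned by roughly half a degree during the hanging.
- **Seat:** The top camera puts the fob's upper face 7.5 mm along the peg from the home point, and the scene camera 5.8 mm. Fully home would be 7 mm.
- **Other objects:** Carton, pill jar and stamp measure within about 2 mm of where they started, which is within the camera error.
- **Failed look:** One picture, taken while turning the head, was useless because the arm hid the carousel.

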